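Set the book press a quarter turn clear of a paperback

ROBOT

A 6-joint arm with a two-finger parallel gripper is mounted at the origin on the work surface; the furniture and walls round the work are solid. World frame = base frame: x ahead of the robot, y to its left, z up, the work surface at z = 0. Lengths are in m, angles in rad, forces in N, time in s.
With the tool pointing down it reaches from about 0.35 to 1 m from the base axis. Payload 7.1 kg.
Tool frame: the origin (TCP) lies between the finger pads; the fingertips stand 14 mm ahead of it and the grasp point (between the pads) lies 5 mm behind it; z points along the fingers, y is the line along which they close (so a half turn about z gives the same grasp; the last joint's range is limited). The gripper opens to 85 mm and grips with 20 to 120 N. Pads are 22 mm wide; open, the fingers measure 114 mm over their backs; the gripper's body (76 mm by 85 mm) begins 54 mm behind the grasp point. The pads swing forward as they close: fully open they stand 13 mm farther back than shut.
Start: joints at [1.321, 0.423, 1.63, -0, 1.089, -0.019], TCP at [0.143, 0.608, 0.245] pointing down, gripper open.
Joint ranges: [-3, 3], [-0.9, 2.11], [0.09, 2.58], [-1.31, 4.45], [0.11, 2.69], [-2.54, 2.54]. Speed limits (rad/s): [2.39, 2.39, 3.01, 3.14, 3.14, 3.14].

INTERFACE

Orientations are given as a rotation vector (axis times angle).
In Python, from plant import readout, vision, sign_off gives the robot as it stands.
- The arm moves only by the tool move_arm, never from a script. Its argument "steps" is a list of rows, each a list of 3 entries, a list of its own where there are three numbers: the shift along the tool's x, y, z in mm, then the turn, a rotation vector about the tool's x, y, z in degrees, then the opening, from 0 (shut) to 1 (fully open). A call has 1 to 10 rows; each row is the pose to reach, as a shift and turn from the pose commanded when the call began, along the tool's axes at that moment; what a row does not reach only later rows make up. A row lasts 1/8 s, in which the tool goes at most 62.5 mm and 10.7 degrees, less where a joint would pass 70% of its speed; a pose out of reach is approached as far as the arm can. A call with a gripper value outside its range is refused whole. The fingers move at their own pace and stop on an object; "force" is the grip in N (left out, the last holds). Time passes only in rows, so rows that repeat a pose let the fingers close. It gives the time, the measured TCP pose, the force, the opening and the grip force at its end, in the units of the state.
- readout.state(): the state, without advancing time (a new reading comes with each control period).
- vision.camera(name): name is "scene" or "top" or "wrist"; returns (picture, depth): 480x640x3 uint8, blue, green, red; 480x640 float32, m along the optical axis (not along the pixel's ray), 0 where there is no reading.
- vision.calibration(name): a dict with "camera_matrix" (3x3 intrinsics, pixels), "R" (3x3) and "t" (3): a world point X has camera coordinates R X + t. Camera axes: x right, y down, z forward; pixel columns grow to the right and rows downward; lengths in m; the calibration is good to about 2 mm. A picture is of the moment at which its call begins: read the wrist's pose just before it. calibration takes no time and is no camera call; for the wrist camera it gives the pose at the moment of the call.
- sign_off(): hands the job in; it is judged then, once.
The state is a dict: "t": time; "joint_pos": joint angles; "joint_velocities": joint speeds; "joint_torque": joint torques, N m; "position": TCP position; "eef_rot": TCP orientation; "contact_force": force on the tool from outside, world axes, zero at the start; "torque": the same for the moment, N m; "opening": opening from 0.0 (shut) to 1.0 (fully open); "grasp_force": force on a finger pad.
Only numpy, scipy, OpenCV 4.12 (cv2) and the standard library are available. Lean on these libraries where they do the work, as an engineer would, in place of code of your own. Each camera call takes 0.05 s, during which the arm holds its last target. There are 200 camera calls.

TASK

Set the small green screw press to the paperback lying in it: turn the square brass head of its screw clockwise until the platen bottoms firmly on the book, without crushing the book, then back the screw off a quarter turn so that the book is just free, and let go. Leave the book and the other things on the table where they are.

Things in the scene. Friction and masses are not known exactly. Their poses are not given: they have to be found in the camera images.
- press: fixed green screw press: base 200 x 230 x 22 mm (x, y, z), two 16 mm steel pillars at y = +-86 mm, a crosshead 42 x 212 mm between heights 94 and 118 mm, pillar nuts up to 128 mm, a flat brass nut ring up to 123 mm in its middle. Origin: centre of the base's underside; z up, x across the crosshead. Place and yaw differ each time.
- handle (a point): grip point of the press's brass square head, on the upright screw axis over the crosshead: a block 28 x 28 mm (x, y) and 30 mm high (z up), to be gripped across its flats; the point is 20 mm above its lower edge, 10 mm below its top. Below it is only the screw rod, 27 mm across at most. A red dot on its top lies towards point +x. At the start the point is 160 mm above the table.
- screw: the screw and its head. Origin on the axis at the platen's underside; x towards the red dot. Right-hand thread: clockwise from above lowers screw and platen together, 12 mm a turn (1.9 mm/rad). Friction about 0.03 N m (0.02 more in motion); unloaded it stays where left. Each 10 N on the book adds about 0.02 N m. The book is met after 2.3 to 3.8 rad, different each time.
- platen: wooden pressing plate 150 x 120 x 18 mm under the crosshead, hung on the screw by a stiff rubber pad that gives about 0.4 mm under 50 N (0.2 rad of the screw); it goes up and down without turning. Origin: centre of its underside, which at the start is 55 mm above the table; z up.
- book: loose tan paperback 172 x 112 x 18 mm (the platen meets it 17.6 mm above its origin) lying flat on the press's plywood bed board under the platen; 0.35 kg. Origin: centre of its underside; z up. The board's height varies by a few mm. More than 100 N crushes it.
- pin_tin: round brown tin, 70 mm across, 27 mm high, standing loose on the table; origin: centre of its underside. A bystander.
- thread_reel: loose wooden reel of red thread, 28 mm across, 40 mm high, standing on the table; origin: centre of its underside. A bystander.
Not all that is in view belongs to the job. What is shaped like the book but purple is not meant.

How it is judged:
By the outcome, as a careful person would: the job done as asked, in the order asked, and still so for the second after the job is handed in, with the robot touching nothing.
It also fails if it takes over 72 s, if anything falls off the work surface, if the arm or the gripper's body presses on something with over 40 N, if the wrist force passes 120 N, or if a joint passes its speed limit or range.

## Working session

There is one attempt and no reset: what is moved stays moved. The work goes in short steps, Python scripts to look and compute and a tool call to move; the robot and the scene stay as the last step left them, time stands still between calls to the robot, and variables do not carry over. Pictures are saved under pics/ and viewed, at most 10 in all, crops included, and the job is handed in when it is done.

Besides the shell and the picture viewer there is one more tool, called after "Request:" as name([rows], argument=value, ...), one row to a line, values as JSON. move_arm: Moves the arm, as the interface text tells. Its arguments: {"type":"object","properties":{"steps":{"type":"array"},"force":{"type":"number"}},"required":["steps"]}

```bash
mkdir -p pics
cat > h.py <<'E'
import numpy as np, cv2
from plant import readout, vision, sign_off
def shot(n,f=None):
    c=vision.calibration(n); p,d=vision.camera(n)
    if f: cv2.imwrite('pics/'+f,p)
    np.savez('/tmp/'+n,p=p,d=d,K=c["camera_matrix"],R=c["R"],t=c["t"]); return p,d
def w(n,u,v,z=None):
    s=np.load('/tmp/'+n+'.npz'); K,R,t=s['K'],s['R'],s['t']
    r=np.linalg.inv(K)@[u,v,1]
    if z is None:
        a=s['d'][int(v)-1:int(v)+2,int(u)-1:int(u)+2]; k=np.median(a)
    else:
        o=-R.T@t; k=(z-o[2])/(R.T@r)[2]
    return R.T@(r*k-t)
E
python3 - <<'E'
from h import *
s=readout.state(); print(s)
shot('top','top1.png'); shot('scene','scene1.png')
E
```

```text
{'t': 0.0, 'joint_pos': array([ 1.32099465e+00,  4.23835888e-01,  1.63073838e+00,  1.40365135e-05,
        1.08859858e+00, -1.90099604e-02]), 'joint_velocities': array([-0.00038251, -0.00034967, -0.00071379,  0.00058804, -0.00083286,
        0.00011874]), 'joint_torque': array([-2.38065804e-03, -5.57373011e+01, -2.81732708e+01, -3.22151409e-04,
        7.65169621e-03, -2.11666332e-05]), 'position': array([0.14280875, 0.60789873, 0.24452976]), 'eef_rot': array([-3.61707004e-01, -3.12047410e+00,  2.45698105e-03]), 'contact_force': array([-0.16885669,  0.01615923,  0.18237658]), 'torque': array([-0.04530756,  0.03486178, -0.02107294]), 'grasp_force': 0.0, 'opening': 1.0023820693905288}
```

View pics/top1.png

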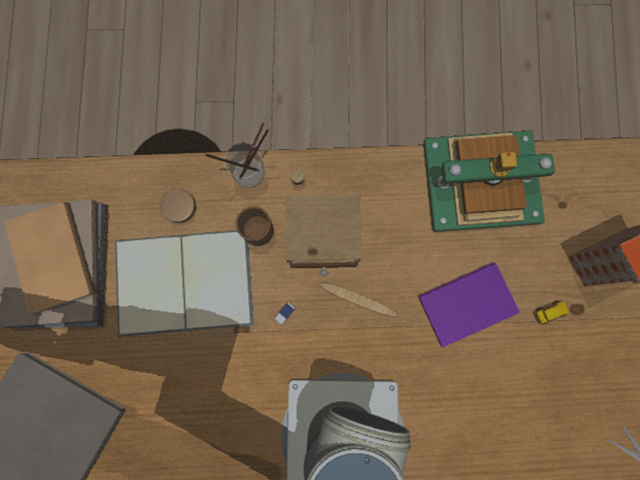

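View pics/scene1.png

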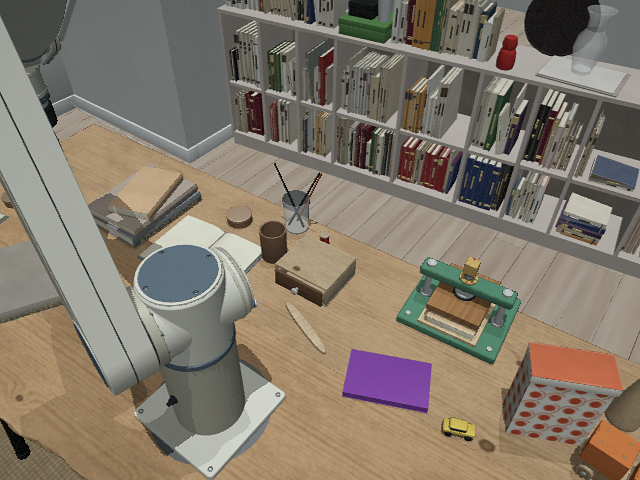

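The top view shows the only green press at about (485,180), with its brass head at (507,159). The purple slab at (469,305) is the decoy. The tin is at (177,205) and the reel at (297,177), both far away. I'll enlarge the press to confirm and measure it.

Run:
```python
from h import *
p=np.load('/tmp/top.npz')['p']
cv2.imwrite('pics/c1.png',cv2.resize(p[120:240,415:565],None,fx=5,fy=5,interpolation=cv2.INTER_CUBIC))
for n,u,v in [('top',507,157),('top',455,170),('top',545,163),('top',428,225),('scene',470,262)]: print(n,u,v,w(n,u,v))
print(w('top',507,157,.17), w('top',455,170,.128),w('top',545,163,.128))
```

```text
top 507 157 [ 0.52394353 -0.28482401  0.16984571]
top 455 170 [ 0.50996824 -0.20116792  0.12779422]
top 545 163 [ 0.5262511  -0.37113576  0.12680209]
top 428 225 [ 4.26011453e-01 -1.74841084e-01 -4.69133864e-05]
scene 470 262 [ 0.51452251 -0.28529746  0.16880716]
[ 0.52389715 -0.28476961  0.17      ] [ 0.50991185 -0.20111566  0.128     ] [ 0.5259037  -0.37062818  0.128     ]
```

View pics/c1.png

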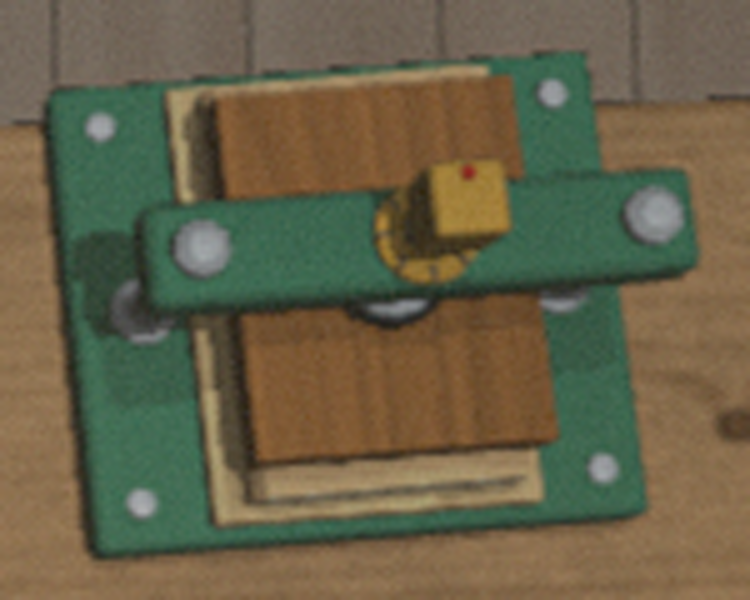

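The crop confirms it. The brass square head's top is centred at about (509.8,159.6), the red dot at (508.6,154.4) points toward +x, and the crosshead and platen sit over the tan book.

```bash
cat >> h.py <<'E'
from scipy.spatial.transform import Rotation as Ro
def delta(target,ang=None):
    s=readout.state(); R=Ro.from_rotvec(s['eef_rot']).as_matrix()
    a=np.arctan2(R[1,0],R[0,0]); 
    print('shift mm',np.round((R.T@(np.array(target)-s['position']))*1000,1),'toolx ang',np.degrees(a), 'turn z', None if ang is None else np.degrees(a)-ang)
E
python3 - <<'E'
from h import *
q=lambda x,y:(415+(x-2)/5,120+(y-2)/5)
n1=w('top',*q(202,248),.128);n2=w('top',*q(655,214),.128)
print('mid',(n1+n2)/2, 'yaw',np.degrees(np.arctan2((n1-n2)[1],(n1-n2)[0]))-90)
c=[w('top',*q(*a),.17) for a in [(432,165),(502,160),(512,233),(438,237)]]
print('head',np.mean(c,0)); print([np.degrees(np.arctan2(*(c[i]-c[j])[1::-1])) for i,j in [(0,3),(1,2),(0,1),(3,2)]])
for t in [(.143,.608,.33),(.40,.30,.33),(.46,0,.33),(.520,-.287,.26)]: delta(t,185.4)
E
```

```text
mid [ 0.5192706  -0.28647708  0.128     ] yaw 5.231550783029363
head [ 0.51959379 -0.28786656  0.17      ]
[np.float64(2.7721345696295177), np.float64(5.529558185880837), np.float64(95.03243271707646), np.float64(94.00473101701408)]
shift mm [ -0.1  -0.  -85.4] toolx ang 166.77654034127605 turn z -18.62345965872396
shift mm [-320.8 -241.1  -85.1] toolx ang 166.77654034127605 turn z -18.62345965872396
shift mm [-447.8 -519.4  -84.7] toolx ang 166.77654034127605 turn z -18.62345965872396
shift mm [-571.9 -785.   -14.3] toolx ang 166.77654034127605 turn z -18.62345965872396
```

Request:
move_arm([
  [[0, 0, -60], [0, 0, 0], 1],
  [[-45, -30, -85], [0, 0, 0], 1],
  [[-90, -65, -85], [0, 0, 0], 1],
  [[-135, -100, -85], [0, 0, 0], 1],
  [[-180, -135, -85], [0, 0, 0], 1],
  [[-225, -170, -85], [0, 0, 0], 1],
  [[-270, -205, -85], [0, 0, 0], 1],
  [[-320, -241, -85], [0, 0, 0], 1],
  [[-340, -290, -85], [0, 0, 0], 1],
  [[-362, -340, -85], [0, 0, 0], 1],
])

```text
t: 1.35
position: [0.4177, 0.1928, 0.33]
eef_rot: [-0.362, -3.12, 0.001]
contact_force: [-0.3, -0.8, 0.7]
opening: 0.997
grasp_force: 0.0
```

Run:
```python
from h import *
s=readout.state(); print(s['t'],s['position'],s['joint_pos'])
for t in [(.46,0,.33),(.520,-.287,.26)]: delta(t,185)
```

```text
1.35 [0.41768092 0.19282466 0.32996377] [ 4.06678386e-01  7.40093186e-02  1.88908210e+00 -7.67704465e-05
  1.17913897e+00 -9.33224284e-01]
shift mm [ -85.3 -178.     0. ] toolx ang 166.77244237865435 turn z -18.227557621345653
shift mm [-209.4 -443.7   70.1] toolx ang 166.77244237865435 turn z -18.227557621345653
```

Request:
move_arm([
  [[-25, -50, 0], [0, 0, -2], 1],
  [[-50, -100, 0], [0, 0, -4], 1],
  [[-70, -145, 0], [0, 0, -6], 1],
  [[-95, -195, 0], [0, 0, -8], 1],
  [[-115, -245, 0], [0, 0, -10], 1],
  [[-140, -295, 0], [0, 0, -12], 1],
  [[-165, -345, 10], [0, 0, -14], 1],
  [[-185, -395, 30], [0, 0, -16], 1],
  [[-209.4, -443.7, 50], [0, 0, -18.2], 1],
  [[-209.4, -443.7, 60], [0, 0, -18.2], 1],
])

```text
t: 2.6
position: [0.5197, -0.2882, 0.2684]
eef_rot: [0.131, -3.137, -0.001]
contact_force: [-0.7, -0.3, -0.6]
opening: 0.999
grasp_force: 0.0
```

Run:
```python
from h import *
s=readout.state(); print(s['t'],s['position'],s['joint_pos'],s['torque'])
p,d=shot('wrist','w1.png'); delta((.5195,-.287,.26),185)
```

```text
2.6 [ 0.51967609 -0.28821003  0.2684062 ] [-5.26181787e-01  3.53361215e-01  1.67890652e+00 -4.84076144e-04
  1.11073210e+00 -2.18032483e+00] [-0.00208068 -0.01090748 -0.01809505]
shift mm [-0.7 -1.   7.3] toolx ang -175.1785349138464 turn z -360.1785349138464
```

View pics/w1.png

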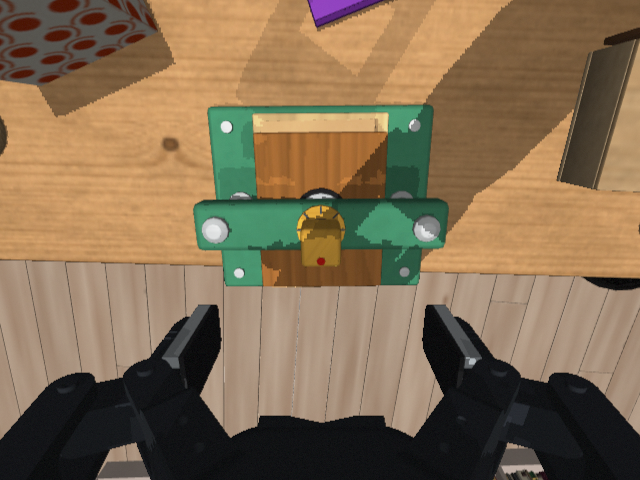

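The wrist view shows the head's top face centred near (321,249), with the red dot at (321,261). It is square with the picture and midway between the fingers.

Run:
```python
from h import *
print(w('wrist',321,249,.17),w('wrist',321,249)); n1,n2=w('wrist',215,230,.128),w('wrist',427,229,.128);print((n1+n2)/2,np.degrees(np.arctan2(*(n1-n2)[:2])))
s=np.load('/tmp/wrist.npz');d=s['d'];K=s['K'];R=s['R'];t=s['t']
v,u=np.mgrid[0:480,0:640];P=np.stack([(u-K[0,2])/K[0,0]*d,(v-K[1,2])/K[1,1]*d,d],-1)
P=(P.reshape(-1,3)-t)@R
m=(P[:,2]>.160)&(P[:,2]<.180)&(np.hypot(P[:,0]-.52,P[:,1]+.287)<.03)
Q=P[m];print(len(Q),Q.mean(0),cv2.minAreaRect((Q[:,:2]*1000).astype('f4')))
delta((.5195,-.287,.155))
```

```text
[ 0.52293245 -0.28653944  0.17      ] [ 0.52241959 -0.2865808   0.17144999]
[ 0.52131616 -0.28675599  0.128     ] 174.9217393282961
1625 [ 0.52009241 -0.28717216  0.16997264] ((521.5046997070312, -287.09515380859375), (27.576141357421875, 27.75388526916504), 5.4125494956970215)
shift mm [ -1.1  -1.3 112.3] toolx ang -175.1785349138464 turn z None
```

Request:
move_arm([
  [[-0.5, 0, 30], [0, 0, 0], 1],
  [[-0.5, 0, 60], [0, 0, 0], 1],
  [[-0.5, 0, 85], [0, 0, 0], 1],
  [[-0.5, 0, 105], [0, 0, 0], 1],
  [[-0.5, 0, 115], [0, 0, 0], 1],
  [[-0.5, 0, 115], [0, 0, 0], 1],
  [[-0.5, 0, 115], [0, 0, 0], 1],
])

```text
t: 3.52
position: [0.5209, -0.2851, 0.1563]
eef_rot: [-0.137, 3.137, -0.001]
contact_force: [-0.2, -0.4, -0.9]
opening: 1.002
grasp_force: 0.0
```

Run:
```python
from h import *
s=readout.state(); print(s['t'],s['position'],s['torque'],s['contact_force'],s['joint_pos'])
```

```text
3.525 [ 0.52094351 -0.28512533  0.15628479] [-0.06006024 -0.01005588 -0.02369752] [-0.2218019  -0.37507433 -0.88531549] [-5.20839148e-01  4.91164257e-01  1.76110934e+00  3.36899176e-05
  8.87971881e-01 -2.17879136e+00]
```

Request:
move_arm([
  [[0, 0, 0], [0, 0, 0], 0.5],
  [[0, 0, 0], [0, 0, 0], 0.4],
  [[0, 0, 0], [0, 0, 0], 0.33],
  [[0, 0, 0], [0, 0, 0], 0.25],
  [[0, 0, 0], [0, 0, 0], 0.2],
  [[0, 0, 0], [0, 0, 0], 0.2],
  [[0, 0, 0], [0, 0, 0], 0.2],
], force=40)

```text
t: 4.4
position: [0.521, -0.2876, 0.1563]
eef_rot: [-0.136, 3.137, -0.006]
contact_force: [-2.1, -10.2, 1.7]
opening: 0.319
grasp_force: 43.4
```

Run:
```python
from h import *
s=readout.state(); print(s['t'],s['position'],s['torque'],s['contact_force'],s['joint_pos'],s['opening'],s['grasp_force'])
```

```text
4.4 [ 0.52098116 -0.28757626  0.15632317] [-1.24722393  0.28184816 -0.01262663] [ -2.13616725 -10.22333722   1.70966887] [-0.5232411   0.49179452  1.75985891 -0.00301612  0.88619908 -2.17897811] 0.3192494232078647 43.382704854011536
```

Request:
move_arm([
  [[0, -2.4, 0], [0, 0, 0], 0.2],
  [[0, -2.4, 0.3], [0, 0, 10], 0.2],
  [[0, -2.4, 0.7], [0, 0, 20], 0.2],
  [[0, -2.4, 1.0], [0, 0, 30], 0.2],
  [[0, -2.4, 1.3], [0, 0, 40], 0.2],
  [[0, -2.4, 1.7], [0, 0, 50], 0.2],
  [[0, -2.4, 2.0], [0, 0, 60], 0.2],
  [[0, -2.4, 2.3], [0, 0, 70], 0.2],
  [[0, -2.4, 2.7], [0, 0, 80], 0.2],
  [[0, -2.4, 3.0], [0, 0, 90], 0.2],
])

```text
t: 5.65
position: [0.5215, -0.2884, 0.1533]
eef_rot: [2.128, 2.307, 0.001]
contact_force: [-0.2, -1.8, 3.9]
opening: 0.321
grasp_force: 43.6
```

```bash
cat >> h.py <<'E'
def st():
    s=readout.state(); R=Ro.from_rotvec(s['eef_rot']).as_matrix()
    print('t %.2f ang %.2f op %.3f g %.1f'%(s['t'],np.degrees(np.arctan2(R[1,0],R[0,0])),s['opening'],s['grasp_force']),'pos',np.round(s['position']*1000,1),'tq',np.round(s['torque'],3),'f',np.round(s['contact_force'],1),'q6 %.3f jt6 %.3f'%(s['joint_pos'][5],s['joint_torque'][5]))
E
python3 -c "
from h import *
st()"
```

```text
t 5.65 ang 94.64 op 0.321 g 43.6 pos [ 521.5 -288.4  153.3] tq [-0.412 -0.312  0.047] f [-0.2 -1.8  3.9] q6 -0.606 jt6 -1.820
```

Request:
move_arm([
  [[0, 0, 0.3], [0, 0, 8], 0.2],
  [[0, 0, 0.5], [0, 0, 16], 0.2],
  [[0, 0, 0.8], [0, 0, 24], 0.2],
  [[0, 0, 1.1], [0, 0, 32], 0.2],
  [[0, 0, 1.2], [0, 0, 36], 0.2],
  [[0, 0, 1.3], [0, 0, 38], 0.2],
  [[0, 0, 1.3], [0, 0, 40], 0.2],
])

```text
t: 6.52
position: [0.5216, -0.2886, 0.152]
eef_rot: [2.785, 1.448, 0.002]
contact_force: [-0.2, -4.0, 4.4]
opening: 0.321
grasp_force: 43.8
```

```bash
python3 -c "
from h import *
st()"
```

```text
t 6.53 ang 54.94 op 0.321 g 43.8 pos [ 521.6 -288.6  152. ] tq [-1.096 -0.292  0.01 ] f [-0.2 -4.   4.4] q6 0.087 jt6 -0.334
```

Request:
move_arm([
  [[0, 0, 0], [0, 0, 1], 0.2],
  [[0, 0, 0.1], [0, 0, 2], 0.2],
  [[0, 0, 0.1], [0, 0, 3], 0.2],
  [[0, 0, 0.1], [0, 0, 4], 0.2],
  [[0, 0, 0.2], [0, 0, 5], 0.2],
  [[0, 0, 0.2], [0, 0, 6], 0.2],
  [[0, 0, 0.2], [0, 0, 7], 0.2],
  [[0, 0, 0.3], [0, 0, 8], 0.2],
  [[0, 0, 0.3], [0, 0, 9], 0.2],
  [[0, 0, 0.3], [0, 0, 10], 0.2],
])

```text
t: 7.78
position: [0.5215, -0.2887, 0.1516]
eef_rot: [2.9, 1.2, 0.002]
contact_force: [-0.5, -3.8, 5.6]
opening: 0.323
grasp_force: 43.8
```

```bash
python3 -c "
from h import *
st()"
```

```text
t 7.78 ang 44.97 op 0.323 g 43.8 pos [ 521.5 -288.7  151.6] tq [-1.243 -0.161  0.053] f [-0.5 -3.8  5.6] q6 0.262 jt6 -0.178
```

Request:
move_arm([
  [[0, 0, 0], [0, 0, 1], 0.2],
  [[0, 0, 0], [0, 0, 2], 0.2],
  [[0, 0, 0], [0, 0, 3], 0.2],
  [[0, 0, 0.1], [0, 0, 4], 0.2],
  [[0, 0, 0.1], [0, 0, 5], 0.2],
  [[0, 0, 0.1], [0, 0, 6], 0.2],
  [[0, 0, 0.2], [0, 0, 7], 0.2],
  [[0, 0, 0.2], [0, 0, 8], 0.2],
  [[0, 0, 0.2], [0, 0, 9], 0.2],
  [[0, 0, 0.3], [0, 0, 10], 0.2],
])

```text
t: 9.02
position: [0.5215, -0.2886, 0.1513]
eef_rot: [2.994, 0.943, 0.002]
contact_force: [-0.5, -5.3, 6.3]
opening: 0.322
grasp_force: 43.8
```

```bash
python3 -c "
from h import *
st()"
```

```text
t 9.03 ang 34.96 op 0.322 g 43.8 pos [ 521.5 -288.6  151.3] tq [-1.334 -0.094  0.026] f [-0.5 -5.3  6.3] q6 0.436 jt6 -0.180
```

Request:
move_arm([
  [[0, 0, 0], [0, 0, 1], 0.2],
  [[0, 0, 0.1], [0, 0, 2], 0.2],
  [[0, 0, 0.1], [0, 0, 3], 0.2],
  [[0, 0, 0.1], [0, 0, 4], 0.2],
  [[0, 0, 0.2], [0, 0, 5], 0.2],
  [[0, 0, 0.2], [0, 0, 6], 0.2],
  [[0, 0, 0.2], [0, 0, 7], 0.2],
  [[0, 0, 0.3], [0, 0, 8], 0.2],
])

```text
t: 10.02
position: [0.5215, -0.2887, 0.151]
eef_rot: [3.052, 0.732, 0.002]
contact_force: [-0.3, -5.9, 6.8]
opening: 0.321
grasp_force: 43.9
```

```bash
python3 -c "
from h import *
st()"
```

```text
t 10.03 ang 26.96 op 0.321 g 43.9 pos [ 521.5 -288.7  151. ] tq [-1.357 -0.04   0.058] f [-0.3 -5.9  6.8] q6 0.576 jt6 -0.181
```

Request:
move_arm([
  [[0, 0, 0], [0, 0, 1], 0.2],
  [[0, 0, 0], [0, 0, 2], 0.2],
  [[0, 0, 0], [0, 0, 3], 0.2],
  [[0, 0, 0.1], [0, 0, 4], 0.2],
  [[0, 0, 0.1], [0, 0, 5], 0.2],
  [[0, 0, 0.1], [0, 0, 6], 0.2],
  [[0, 0, 0.2], [0, 0, 7], 0.2],
  [[0, 0, 0.2], [0, 0, 8], 0.2],
])

```text
t: 11.02
position: [0.5214, -0.2887, 0.1508]
eef_rot: [3.096, 0.517, 0.002]
contact_force: [0.3, -4.6, 6.1]
opening: 0.322
grasp_force: 43.8
```

```bash
python3 -c "
from h import *
st()"
```

```text
t 11.03 ang 18.96 op 0.322 g 43.8 pos [ 521.4 -288.7  150.8] tq [-1.483  0.036  0.021] f [ 0.3 -4.6  6.1] q6 0.716 jt6 -0.179
```

Request:
move_arm([
  [[0, 0, 0], [0, 0, 1], 0.2],
  [[0, 0, 0], [0, 0, 2], 0.2],
  [[0, 0, 0], [0, 0, 3], 0.2],
  [[0, 0, 0.1], [0, 0, 4], 0.2],
  [[0, 0, 0.1], [0, 0, 5], 0.2],
  [[0, 0, 0.1], [0, 0, 6], 0.2],
  [[0, 0, 0.2], [0, 0, 7], 0.2],
  [[0, 0, 0.2], [0, 0, 8], 0.2],
])

```text
t: 12.02
position: [0.5213, -0.2888, 0.1505]
eef_rot: [3.125, 0.3, 0.002]
contact_force: [0.7, -5.1, 6.1]
opening: 0.32
grasp_force: 43.8
```

```bash
python3 -c "
from h import *
st()"
```

```text
t 12.03 ang 10.96 op 0.320 g 43.8 pos [ 521.3 -288.8  150.5] tq [-1.589  0.025 -0.014] f [ 0.7 -5.1  6.1] q6 0.855 jt6 -0.178
```

Request:
move_arm([
  [[0, 0, 0], [0, 0, 1], 0.2],
  [[0, 0, 0], [0, 0, 2], 0.2],
  [[0, 0, 0], [0, 0, 3], 0.2],
  [[0, 0, 0.1], [0, 0, 4], 0.2],
  [[0, 0, 0.1], [0, 0, 5], 0.2],
  [[0, 0, 0.1], [0, 0, 6], 0.2],
  [[0, 0, 0.2], [0, 0, 7], 0.2],
  [[0, 0, 0.2], [0, 0, 8], 0.2],
])

```text
t: 13.02
position: [0.5213, -0.2888, 0.1503]
eef_rot: [3.138, 0.081, 0.003]
contact_force: [-0.0, -5.7, 4.7]
opening: 0.319
grasp_force: 43.7
```

```bash
python3 -c "
from h import *
st()"
```

```text
t 13.03 ang 2.97 op 0.319 g 43.7 pos [ 521.3 -288.8  150.3] tq [-1.625  0.149  0.003] f [-0.  -5.7  4.7] q6 0.995 jt6 -0.178
```

Request:
move_arm([
  [[0, 0, 0], [0, 0, 1], 0.2],
  [[0, 0, 0], [0, 0, 2], 0.2],
  [[0, 0, 0], [0, 0, 3], 0.2],
  [[0, 0, 0.1], [0, 0, 4], 0.2],
  [[0, 0, 0.1], [0, 0, 5], 0.2],
  [[0, 0, 0.1], [0, 0, 6], 0.2],
])

```text
t: 13.78
position: [0.5212, -0.2888, 0.1501]
eef_rot: [3.138, -0.083, 0.002]
contact_force: [0.7, -6.4, 4.0]
opening: 0.319
grasp_force: 43.7
```

```bash
python3 -c "
from h import *
st()"
```

```text
t 13.78 ang -3.03 op 0.319 g 43.7 pos [ 521.2 -288.8  150.1] tq [-1.645  0.153  0.02 ] f [ 0.7 -6.4  4. ] q6 1.100 jt6 -0.177
```

Request:
move_arm([
  [[0, 0, 0], [0, 0, 1], 0.2],
  [[0, 0, 0], [0, 0, 2], 0.2],
  [[0, 0, 0.1], [0, 0, 3], 0.2],
  [[0, 0, 0.1], [0, 0, 4], 0.2],
  [[0, 0, 0.1], [0, 0, 5], 0.2],
  [[0, 0, 0.2], [0, 0, 6], 0.2],
])

```text
t: 14.52
position: [0.5212, -0.2888, 0.1499]
eef_rot: [3.13, -0.247, 0.002]
contact_force: [0.1, -6.2, 5.2]
opening: 0.323
grasp_force: 43.7
```

```bash
python3 -c "
from h import *
st()"
```

```text
t 14.53 ang -9.03 op 0.323 g 43.7 pos [ 521.2 -288.8  149.9] tq [-1.716  0.206 -0.002] f [ 0.1 -6.2  5.2] q6 1.204 jt6 -0.178
```

Request:
move_arm([
  [[0, 0, 0], [0, 0, 1], 0.2],
  [[0, 0, 0], [0, 0, 2], 0.2],
  [[0, 0, 0.1], [0, 0, 3], 0.2],
  [[0, 0, 0.1], [0, 0, 4], 0.2],
  [[0, 0, 0.1], [0, 0, 5], 0.2],
  [[0, 0, 0.2], [0, 0, 6], 0.2],
])

```text
t: 15.28
position: [0.5212, -0.2888, 0.1497]
eef_rot: [3.112, -0.411, 0.003]
contact_force: [-0.1, -5.9, 5.5]
opening: 0.317
grasp_force: 43.8
```

```bash
python3 -c "
from h import *
st()"
```

```text
t 15.28 ang -15.03 op 0.317 g 43.8 pos [ 521.2 -288.8  149.7] tq [-1.621  0.317  0.043] f [-0.1 -5.9  5.5] q6 1.309 jt6 -0.165
```

Request:
move_arm([
  [[0, 0, 0], [0, 0, 1], 0.2],
  [[0, 0, 0], [0, 0, 2], 0.2],
  [[0, 0, 0.1], [0, 0, 3], 0.2],
])

```text
t: 15.65
position: [0.5212, -0.2888, 0.1496]
eef_rot: [3.101, -0.492, 0.003]
contact_force: [0.8, -5.6, 6.2]
opening: 0.315
grasp_force: 43.8
```

```bash
python3 -c "
from h import *
st()"
```

```text
t 15.65 ang -18.02 op 0.315 g 43.8 pos [ 521.2 -288.8  149.6] tq [-1.56   0.399  0.027] f [ 0.8 -5.6  6.2] q6 1.361 jt6 -0.142
```

Request:
move_arm([
  [[0, 0, 0], [0, 0, 1], 0.2],
  [[0, 0, 0], [0, 0, 2], 0.2],
  [[0, 0, 0.1], [0, 0, 3], 0.2],
])

```text
t: 16.02
position: [0.5211, -0.2889, 0.1495]
eef_rot: [3.087, -0.573, 0.003]
contact_force: [-0.7, -6.1, 7.0]
opening: 0.318
grasp_force: 43.8
```

```bash
python3 -c "
from h import *
st()"
```

```text
t 16.02 ang -21.02 op 0.318 g 43.8 pos [ 521.1 -288.9  149.5] tq [-1.627  0.459  0.119] f [-0.7 -6.1  7. ] q6 1.414 jt6 -0.120
```

Request:
move_arm([
  [[0, 0, 0], [0, 0, 1], 0.2],
  [[0, 0, 0], [0, 0, 2], 0.2],
  [[0, 0, 0.1], [0, 0, 3], 0.2],
  [[0, 0, 0.1], [0, 0, 4], 0.2],
])

```text
t: 16.52
position: [0.5211, -0.2889, 0.1495]
eef_rot: [3.065, -0.68, 0.003]
contact_force: [0.1, -6.7, 5.7]
opening: 0.324
grasp_force: 43.9
```

```bash
python3 -c "
from h import *
st()"
```

```text
t 16.52 ang -25.02 op 0.324 g 43.9 pos [ 521.1 -288.9  149.5] tq [-1.582  0.49   0.105] f [ 0.1 -6.7  5.7] q6 1.483 jt6 -0.089
```

Request:
move_arm([
  [[0, 0, 0], [0, 0, 1], 0.2],
  [[0, 0, 0], [0, 0, 2], 0.2],
  [[0, 0, 0.1], [0, 0, 3], 0.2],
])

```text
t: 16.9
position: [0.5211, -0.2888, 0.1494]
eef_rot: [3.046, -0.76, 0.003]
contact_force: [-0.4, -6.8, 7.1]
opening: 0.32
grasp_force: 43.9
```

```bash
python3 -c "
from h import *
st()"
```

```text
t 16.90 ang -28.01 op 0.320 g 43.9 pos [ 521.1 -288.8  149.4] tq [-1.505  0.453  0.171] f [-0.4 -6.8  7.1] q6 1.536 jt6 -0.067
```

Torque now corresponds to about 55–60 N on the book. I'll back off a quarter turn.

Request:
move_arm([
  [[0, 0, 0], [0, 0, 0], 0.2],
  [[0, 0, 0], [0, 0, 0], 0.2],
  [[0, 0, -0.4], [0, 0, -10], 0.2],
  [[0, 0, -0.7], [0, 0, -20], 0.2],
  [[0, 0, -1.0], [0, 0, -30], 0.2],
  [[0, 0, -1.3], [0, 0, -40], 0.2],
  [[0, 0, -1.7], [0, 0, -50], 0.2],
  [[0, 0, -2.0], [0, 0, -60], 0.2],
  [[0, 0, -2.3], [0, 0, -70], 0.2],
  [[0, 0, -2.7], [0, 0, -80], 0.2],
])

```text
t: 18.15
position: [0.5215, -0.2885, 0.1519]
eef_rot: [2.818, 1.383, 0.002]
contact_force: [1.9, -3.9, 2.9]
opening: 0.327
grasp_force: 43.5
```

Request:
move_arm([
  [[0, 0, -0.2], [0, 0, -6], 0.2],
  [[0, 0, -0.3], [0, 0, -10], 0.2],
  [[0, 0, -0.3], [0, 0, -10], 0.2],
  [[0, 0, -0.3], [0, 0, -10], 0.2],
])

```text
t: 18.65
position: [0.5215, -0.2884, 0.1522]
eef_rot: [2.692, 1.614, 0.002]
contact_force: [1.6, -4.7, 5.1]
opening: 0.323
grasp_force: 43.7
```

```bash
python3 -c "
from h import *
st()"
```

```text
t 18.65 ang 61.88 op 0.323 g 43.7 pos [ 521.5 -288.4  152.2] tq [-1.281 -0.552  0.045] f [ 1.6 -4.7  5.1] q6 -0.034 jt6 -0.005
```

Request:
move_arm([
  [[-1, 0.5, -0.5], [0, 0, 0], 0.2],
  [[-1, 0.5, -0.5], [0, 0, 0], 0.2],
  [[-1, 0.5, -0.5], [0, 0, 0], 0.6],
  [[-1, 0.5, -0.5], [0, 0, 0], 1],
  [[-1, 0.5, -0.5], [0, 0, 0], 1],
  [[-1, 0.5, -0.5], [0, 0, 0], 1],
  [[-1, 0.5, -10], [0, 0, 0], 1],
  [[-1, 0.5, -40], [0, 0, 0], 1],
  [[-1, 0.5, -90], [0, 0, 0], 1],
  [[-1, 0.5, -130], [0, 0, 0], 1],
])

```text
t: 19.9
position: [0.5208, -0.2888, 0.2842]
eef_rot: [2.692, 1.617, 0.001]
contact_force: [1.3, -0.5, -0.2]
opening: 0.997
grasp_force: 0.0
```

Request:
move_arm([
  [[0, 0, -30], [0, 0, 0], 1],
  [[-60, 0, -60], [0, 0, 0], 1],
  [[-110, 0, -60], [0, 0, 0], 1],
  [[-110, 0, -60], [0, 0, 0], 1],
])

```text
t: 20.4
position: [0.4673, -0.3886, 0.343]
eef_rot: [2.695, 1.611, -0.0]
contact_force: [-0.2, 0.4, -0.2]
opening: 0.997
grasp_force: 0.0
```

Run:
```python
from h import *
st(); p,d=shot('top')
cv2.imwrite('pics/t2.png',cv2.resize(p[120:240,415:565],None,fx=5,fy=5,interpolation=cv2.INTER_CUBIC))
shot('wrist','w2.png')
```

```text
t 20.40 ang 61.74 op 0.997 g 0.0 pos [ 467.3 -388.6  343. ] tq [ 0.007 -0.     0.026] f [-0.2  0.4 -0.2] q6 -0.220 jt6 -0.378
```

View pics/t2.png

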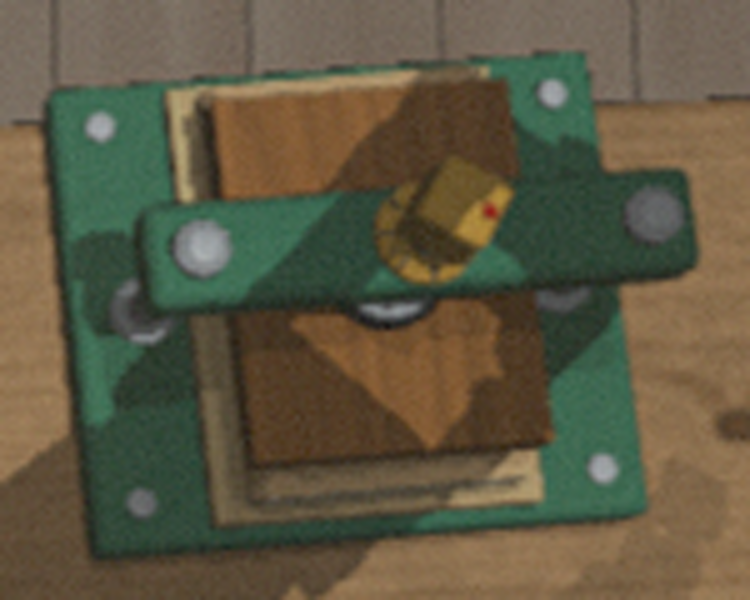

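View pics/w2.png

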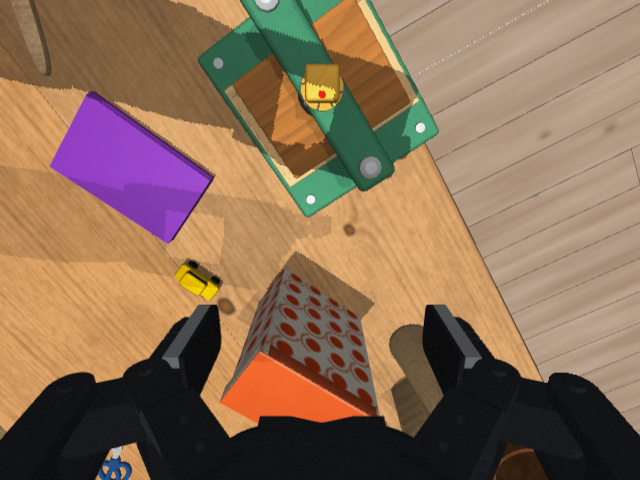

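Both views show the head turned as expected: its dot is still in line with the tool yaw. The book and base are where they were (book edge at (250,490) in the crop, as before), and the gripper is clear of everything.

```bash
python3 -c "
from h import *
print(sign_off())"
```

```text
the job is handed in; nothing more can be done
None
```

I turned the press down until it bore on the book at an estimated 55–60 N (from wrist and joint torque), backed it off 90°, released it, and handed the job in at about 20 s; the book and press base look unmoved in the final pictures.

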